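# Offer up a rod-holder base to the crossbar

## Robot

A 6-joint arm with a two-finger parallel gripper is mounted at the origin on the work surface. World frame = base frame: x ahead of the robot, y to its left, z up, the work surface at z = 0. Lengths are in m, angles in rad, forces in N, time in s.
With the tool pointing down it reaches from about 0.35 to 0.975 m from the base axis. Payload 7.1 kg.
Tool frame: the origin (TCP) lies midway between the tips of the shut fingers; the grasp point (between the pads) lies 19 mm behind it; z points along the fingers, y is the line along which they close (so a half turn about z gives the same grasp; the last joint's range is limited). The gripper opens to 88 mm and grips with 3 to 60 N. Pads are 20 mm wide; open, the fingers measure 115 mm over their backs; the gripper's body (75 mm by 178 mm) begins 61 mm behind the grasp point.
Start: joints at [-1.29, 0.423, 1.63, -0, 1.089, -0.019], TCP at [0.185, -0.597, 0.223] pointing down, gripper open.
Joint ranges: [-3, 3], [-0.9, 2.11], [0.09, 2.58], [-1.31, 4.45], [0.11, 2.69], [-2.54, 2.54]. Speed limits (rad/s): [2.39, 2.39, 3.01, 3.14, 3.14, 3.14].

## Interface

Orientations are given as a unit quaternion [w, x, y, z].
In Python, from station import move_pose, movel, movej, command_gripper, wait, inverse_kinematics, read_camera, camera_info, MotionError, job_done, get_time, get_joint_pos, get_qvel, get_effort, get_tcp_pos, get_ee_rot, get_ft_force, get_ft_torque, get_grip_width, get_finger_force gives the robot as it stands. Calls block until the motion is done:
- move_pose(position, orientation): joint-space move of the TCP to a pose.
- movel(position, frame=None, v=0.15, until_force=None): straight line of the TCP; frame=None keeps the orientation; v is the mean speed in m/s. With until_force (N) it stops when the force on the tool has changed by that much, and returns True; else False.
- movej(angles): joint-space move.
- command_gripper(opening): opening from 0.0 (shut) to 1.0 (fully open); the grip force is fixed at half the most; returns when the fingers have stopped.
- wait(seconds).
- inverse_kinematics(position, orientation): joint angles nearest the present ones, or None.
- read_camera(name): name is "side" or "top" or "wrist"; returns the picture (420x560x3 uint8, red, green, blue); there is no depth.
- camera_info(name): a dict with "intrinsics" (3x3 intrinsics, pixels), "T" (4x4, takes a point from camera to world coordinates); the wrist camera has in their place "tool_from_camera" (4x4, takes a point from camera to tool coordinates, whose origin is the TCP and whose axes are the flange's). Camera axes: x right, y up, looking along -z (the intrinsics and any distortion apply to the point x, -y, -z); pixel columns grow to the right and rows downward; lengths in m; the calibration is good to about 2 mm. The wrist camera is an equidistant fisheye: a pixel r from the principal point sees the ray r / f radians off the axis. A picture is of the moment at which its call begins: read the wrist's pose just before it. camera_info takes no time and is no camera call.
A pose or a line that the arm cannot do raises MotionError and nothing moves.
- job_done(): hands the job in; it is judged then, once.
Readings, each from a call of its own:
- get_time(): time.
- get_joint_pos(): joint angles.
- get_qvel(): joint speeds.
- get_effort(): joint torques, N m.
- get_tcp_pos(): TCP position.
- get_ee_rot(): TCP orientation.
- get_ft_force(): force on the tool from outside, world axes, zero at the start.
- get_ft_torque(): the same for the moment, N m.
- get_grip_width(): opening from 0.0 (shut) to 1.0 (fully open).
- get_finger_force(): force on a finger pad.
Only numpy, scipy, OpenCV 4.12 (cv2) and the standard library are available. Lean on these libraries where they do the work, as an engineer would, in place of code of your own. Each camera call takes 0.05 s, during which the arm holds its last target. There are 200 camera calls.

## Task

Roll the black crossbar along its mat until the aluminium pad with the two threaded holes faces straight up, and leave it lying on the mat by itself. Then pick up the white rod-holder base and hold it about 1 cm clear above the pad and parallel to it, its two screw holes lined up over the two threaded holes (either way round), so that I can slip the gasket under and start the bolts. Leave the other things on the table where they are, and finish while still holding the base there.

Things in the scene. Friction and masses are not known exactly. Their poses are not given: they have to be found in the camera images.
- bar: Loose black crossbar, round, 50 mm diameter, 320 mm long, about 0.65 kg, lying on the mat; free to roll (it grips the mat and does not slide easily), but stays where it is left. Origin on its axis, half-way along (25 mm above the mat). z runs along the bar, y points out of the pad (so y leans away from the robot at the start). The middle 130 mm has a flat that carries the pad; the outer 95 mm at each end are plain round.
- pad (a point): Centre of the outer face of the aluminium pad, 124 x 30 mm, which lies 18 mm from the bar's axis, inside the round of the bar. x along the bar, z straight out of the pad's face. At the start the pad faces away from the robot, its z 0.6 to 1.4 rad from vertical; 1 rad of turn moves the bar 25 mm along the mat.
- tap_a (a point): Threaded hole (8.5 mm, dark) in the pad, at its outer face, 45 mm from the pad's centre along pad -x. Axes as pad.
- tap_b (a point): The other threaded hole, 45 mm from the pad's centre along pad +x; the two are 90 mm apart.
- base: Loose white plastic rod-holder base, about 0.16 kg: an oblong flange 116 x 34 x 5 mm with an upright octagonal socket in the middle, 40 mm across flats, open on top, from 5 to 50 mm above the underside. Origin at the centre of the underside; x along the flange, y across it, z up the socket. Flats of the socket face x and y (and the diagonals). It stands flat on the table, left or right of the mat.
- base_center (a point): Centre of the base on the socket's axis, 25 mm above the underside, axes as base: grasp here across the socket's flats (40 mm).
- hole_a (a point): Screw hole (9 mm, right through) in the flange, at the underside, 45 mm from its centre along base -x.
- hole_b (a point): The other screw hole, 45 mm from the centre along base +x; the two are 90 mm apart.
- mat: Fixed blue-grey ribbed rubber mat, 220 mm across, 360 mm along the bar, 4 mm thick, flat on the table. Origin at the centre of its underside; x points away from the robot, y up, z to the robot's right (its turn on the table is up to 0.2 rad).
- tub: Bystander: red open tub with bolts and gaskets, 100 x 80 x 32 mm, on the other side of the mat from the base. Origin at the centre of its underside.
- driver: Bystander: screwdriver with orange handle, 210 mm long, 26 mm thick, beyond the mat. Origin half-way along, on the table.
- holder: Bystander: black rod-holder tube, 215 mm long, 54 mm high, lying beyond the mat. Origin half-way along, on the table.
Things that resemble listed ones, but are neither listed nor needed, are in the scene too. Several things have the shape of the base; the one meant has the colours described above.

How it is judged:
On the way:
1. the crossbar has been rolled until its pad faces up, and lies on the mat by itself (angle between pad's own z axis and vertical below 0.15 rad and height (world z) of bar below 0.033 m and height (world z) of pad above 0.04 m and distance of bar from where it was at the start of the episode above 0.008 m and contact force between each of the arm, the fingers and bar below 0.3 N), for 0.2 s.
At the end, for the whole second after the job is handed in: Bar lying alone on the mat, rolled on by 8 mm or more, pad within 0.15 rad of straight up; base held by the fingers alone, still, 4 to 20 mm above the pad, within 0.2 rad of parallel, each screw hole within 4 mm (seen from above) of a threaded hole; robot off the bar (all of step 1 and linear speed of each of bar, base below 0.01 m/s and ((horizontal distance between hole_a and tap_a below 0.004 m and horizontal distance between hole_b and tap_b below 0.004 m) or (horizontal distance between hole_a and tap_b below 0.004 m and horizontal distance between hole_b and tap_a below 0.004 m)) and z of base in the frame of pad between 0.004 and 0.02 m and angle between the z axis of base and the z axis of pad, either way round below 0.2 rad and height (world z) of base_center above 0.06 m and contact force between the fingers and base above 1 N and contact force between base and bar below 0.1 N and contact force between base and mat below 0.1 N); the arm keeps its last pose, push and grip.
It fails at once if the tub of bolts is knocked more than 30 mm from its place (distance of tub from where it was at the start of the episode above 0.03 m).
It fails at once if the screwdriver is knocked more than 30 mm from its place (distance of driver from where it was at the start of the episode above 0.03 m).
It fails at once if the rod-holder tube is knocked more than 30 mm from its place (distance of holder from where it was at the start of the episode above 0.03 m).
It fails at once if the crossbar is lifted off the mat instead of rolled (height (world z) of bar above 0.045 m).
It also fails if it takes over 64 s, if anything falls off the work surface, if the arm or the gripper's body presses on something with over 40 N, if the wrist force passes 120 N, or if a joint passes its speed limit or range.

## Working session

There is one attempt and no reset: what is moved stays moved. The work goes in short steps, each a Python script; the robot and the scene stay as the last script left them, time stands still between calls to the robot, and variables do not carry over. Pictures are saved under pics/ and viewed, at most 10 in all, crops included, and the job is handed in when it is done.

```bash
mkdir -p pics; ls; python3 - <<'E'
from station import *
import cv2,numpy as np
np.set_printoptions(precision=4,suppress=True)
for n in("top","side"):
    im=read_camera(n); cv2.imwrite(f"pics/{n}0.png",im[:,:,::-1]); print(n,camera_info(n))
print(camera_info("wrist"),get_time(),get_ee_rot(),get_tcp_pos())
E
```

```text
pics
top {'intrinsics': array([[417.37  ,   0.    , 276.1206],
       [  0.    , 417.37  , 205.4647],
       [  0.    ,   0.    ,   1.    ]]), 'T': array([[-0.0284,  0.9825, -0.1842,  0.3459],
       [-0.9996, -0.0273,  0.0087,  0.0525],
       [ 0.0035,  0.1843,  0.9829,  1.2148],
       [ 0.    ,  0.    ,  0.    ,  1.    ]])}
side {'intrinsics': array([[511.8144,   0.    , 280.4908],
       [  0.    , 511.8144, 212.7561],
       [  0.    ,   0.    ,   1.    ]]), 'T': array([[-0.9527,  0.1832, -0.2423,  0.2709],
       [-0.3037, -0.59  ,  0.7481,  0.8978],
       [-0.0059,  0.7864,  0.6177,  0.7653],
       [ 0.    ,  0.    ,  0.    ,  1.    ]])}
{'intrinsics': array([[325.1923,   0.    , 284.3513],
       [  0.    , 325.1923, 208.7799],
       [  0.    ,   0.    ,   1.    ]]), 'tool_from_camera': array([[-0.001 ,  0.9607,  0.2777,  0.0756],
       [ 1.    ,  0.0011, -0.0002, -0.0004],
       [-0.0005,  0.2777, -0.9607, -0.1622],
       [ 0.    ,  0.    ,  0.    ,  1.    ]])} 0.1 [-0.0007  0.9888  0.1493 -0.0001] [ 0.1845 -0.5966  0.222 ]
```

View pics/top0.png

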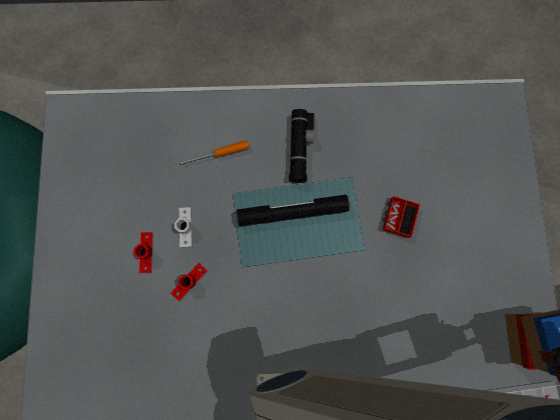

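View pics/side0.png

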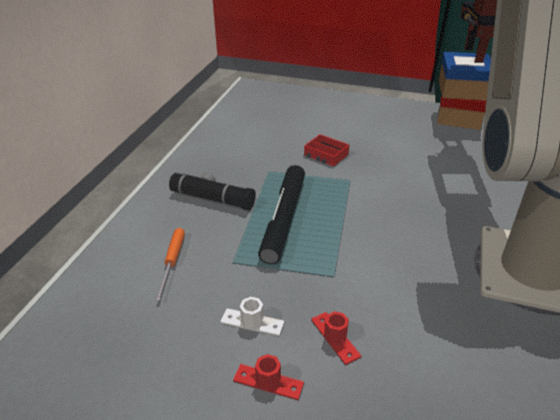

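Top view: the white base is at (183,226), with its flange running from about (185,208) to (185,247). The bar runs from (238,216) to (348,204), and the pad shows as a sliver on its far side at (270–313,206). Red look-alike bases are at (143,252) and (187,281). The holder, driver and tub match the description.

```bash
cat > h.py <<'E'
from station import *
import cv2,numpy as np
from scipy.spatial.transform import Rotation as R
np.set_printoptions(precision=4,suppress=True)
def qdown(yaw):  # tool x at heading yaw, z down
    return [0,float(np.cos(yaw/2)),float(np.sin(yaw/2)),0]
def toolT():
    q=get_ee_rot();T=np.eye(4);T[:3,:3]=R.from_quat([q[1],q[2],q[3],q[0]]).as_matrix();T[:3,3]=get_tcp_pos();return T
def ray(name,uv,Tt=None):
    c=camera_info(name);K=c["intrinsics"];x=(uv[0]-K[0,2])/K[0,0];y=(uv[1]-K[1,2])/K[1,1]
    if name=="wrist":
        r=np.hypot(x,y);s=np.sin(r)/r if r>1e-9 else 1;d=np.array([x*s,-y*s,-np.cos(r)]);T=Tt@c["tool_from_camera"]
    else: d=np.array([x,-y,-1.]);T=c["T"]
    return T[:3,3],T[:3,:3]@d
def at_z(name,uv,z,Tt=None):
    o,d=ray(name,uv,Tt);return o+d*(z-o[2])/d[2]
def snap(name,fn):
    Tt=toolT();im=read_camera(name);cv2.imwrite(f"pics/{fn}.png",im[:,:,::-1]);np.save(f"pics/{fn}.npy",Tt);return im
def W(fn,uv,z): return at_z("wrist",uv,z,np.load(f"pics/{fn}.npy"))
E
python3 - <<'E'
from h import *
for n,l in dict(bar=[(238,216,.029),(348,204,.029)],base=[(185,209,.005),(185,246,.005),(183,226,.05)],mat=[(233,194,.004),(353,180,.004),(363,250,.004),(242,266,.004)],holder=[(299,182,.03),(299,110,.03)]).items():
    for p in l: print(n,at_z("top",p[:2],p[2]))
E
```

```text
bar [0.5403 0.1525 0.029 ]
bar [ 0.5666 -0.1661  0.029 ]
base [0.5694 0.3101 0.005 ]
base [0.4606 0.3088 0.005 ]
base [0.5127 0.3056 0.05  ]
mat [0.6109 0.1687 0.004 ]
mat [ 0.6438 -0.19    0.004 ]
mat [ 0.4346 -0.206   0.004 ]
mat [0.3986 0.1448 0.004 ]
holder [ 0.6357 -0.0267  0.03  ]
holder [ 0.859  -0.0353  0.03  ]
```

```bash
python3 - <<'E'
from h import *
move_pose([0.58,-0.006,0.2],qdown(0.085)); wait(.3)
im=snap("wrist","w1"); print(get_time(),get_tcp_pos(),get_joint_pos())
cv2.imwrite("pics/w1b.png",cv2.resize(im[:,:,::-1],(800,600),interpolation=cv2.INTER_CUBIC))
E
```

```text
2.975 [ 0.58   -0.0063  0.2   ] [-0.0313  0.385   1.7496 -0.      1.007   1.4549]
```

View pics/w1b.png

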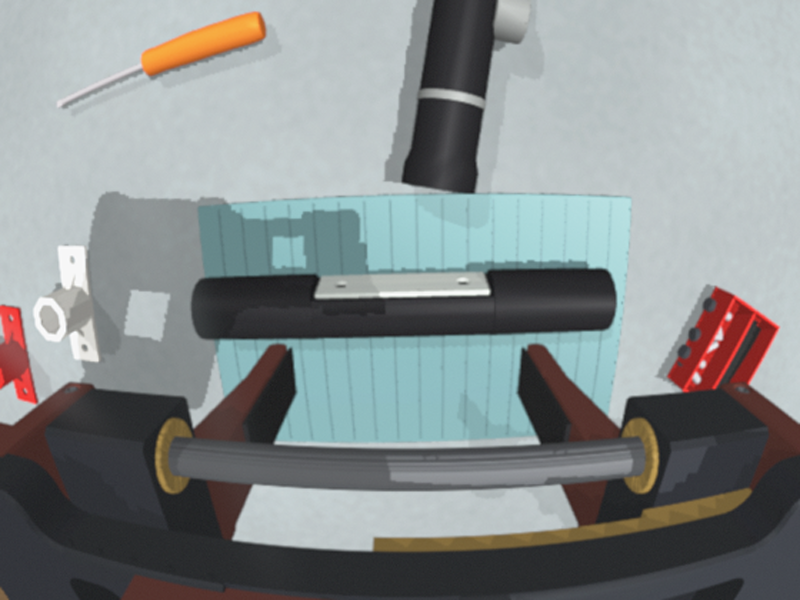

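The wrist view (800x600) shows the pad as a silver strip with holes at (341,285) and (463,281). The bar's ends are at x=195 and x=613. The holder's near end is at (440,185), well clear of where I will push.

```bash
cat >> h.py <<'E'
from scipy.optimize import least_squares
def proj(P,Tt):
    c=camera_info("wrist");K=c["intrinsics"];T=np.linalg.inv(Tt@c["tool_from_camera"]);p=T[:3,:3]@P+T[:3,3]
    d=np.array([p[0],-p[1],-p[2]]);r=np.hypot(*d[:2]);th=np.arctan2(r,d[2]);return K[0,0]*th*d[:2]/r+K[:2,2]
def fitbar(fn,taps,sil,x0=(.553,-.007,.085,1.)):
    """taps: 2 px (left,right); sil: list of px on cylinder outline. -> cx,cy,yaw,phi(pad from vertical, away +)"""
    Tt=np.load(f"pics/{fn}.npy")
    def taps_w(p):
        ax=np.array([np.sin(p[2]),-np.cos(p[2]),0]);f=np.array([np.cos(p[2]),np.sin(p[2]),0])
        c=np.array([p[0],p[1],.029]);m=c+.018*(np.sin(p[3])*f+np.cos(p[3])*np.array([0,0,1]));return c,ax,m-.045*ax,m+.045*ax
    def res(p):
        c,ax,a,b=taps_w(p);r=[*(proj(a,Tt)-taps[0]),*(proj(b,Tt)-taps[1])]
        for s in sil:
            o,d=ray("wrist",s,Tt);n=np.cross(d,ax);n/=np.linalg.norm(n);r.append((abs((o-c)@n)-.025)*800)
        return r
    s=least_squares(res,x0);return s.x,np.array(res(s.x)),taps_w(s.x)
E
python3 - <<'E'
from h import *
im=cv2.imread("pics/w1.png")
for c in(165,190,400): print(c,im[180:245,c,:].max(1))
E
```

```text
165 [138 138 139 139 140 138 137 139 138 139 138 139 130  85  42  32  32  35
  38  36  40  38  37  41  39  39  43  42  43  46  47  44  47  48  48  46
  47  43  42  43  44  49  51  51  49  49  50  50  50  51  47  49  48  46
  45  43  54 107 165 176 175 174 178 180 178]
190 [157 159 159 159 161 155 141 137 137 136 136 126  95  52  33  30  33  38
  37  37  36  38  37  39  40  40  41  43  44  45  46  46  46  46  49  58
  60  58  58  58  55  55  53  51  50  51  49  50  51  51  48  47  45  45
  43  42  54 105 155 174 152 102  86  86  85]
400 [219 206 173 144 138 140 132 100  56  36  35  38  40  43  42  42  43  45
  44  47  45  47  47  48  51  52  56  60  66  69  75  75  77  82  79  76
  73  67  62  58  56  51  54  51  51  49  47  46  45  42  41  76 144 185
 194 193 193 193 194 195 205 206 206 206 206]
```

```bash
python3 - <<'E'
from h import *
s=.7
print(fitbar("w1",[np.array([341,285])*s-.15,np.array([463,281])*s-.15],[(165,193),(190,192.2),(400,187.3),(165,237),(190,236.8),(400,231.6)]))
print([W("w1",(np.array(p)*s),z) for p,z in [((72,260),.005),((88,346),.005),((50,318),.05)]])
E
```

```text
(array([ 0.5551, -0.0053,  0.1086,  1.2985]), array([-0.2502, -0.3914,  0.2435,  0.2817, -0.1644, -0.2983, -0.3018,
       -0.3281, -0.3822, -0.2425]), (array([ 0.5551, -0.0053,  0.029 ]), array([ 0.1084, -0.9941,  0.    ]), array([0.5674, 0.0413, 0.0338]), array([ 0.5772, -0.0482,  0.0338])))
[array([0.5637, 0.3109, 0.005 ]), array([0.4769, 0.3025, 0.005 ]), array([0.5207, 0.3081, 0.05  ])]
```

```bash
python3 - <<'E'
from h import *
yaw=.1086;f=np.array([np.cos(yaw),np.sin(yaw),0]);c=np.array([.5551,-.0053,0])
q=qdown(yaw)
P=lambda d,z:list(c+f*d+[0,0,z])
move_pose(P(.046,.12),q); print(movel(P(.046,.011),v=.1,until_force=8))
print(movel(P(.035-.027,.011),v=.04,until_force=25),get_tcp_pos(),get_ft_force())
movel(P(.046,.011),v=.1); movel(P(.05,.2),v=.2); wait(.2)
im=snap("wrist","w2"); print(get_time())
cv2.imwrite("pics/w2b.png",cv2.resize(im[130:340,120:440,::-1],(800,525),interpolation=cv2.INTER_CUBIC))
for x in(165,190,400): print(x,im[180:255,x,:].max(1))
E
```

```text
False
False [ 0.5676 -0.0045  0.0132] [ 7.3921 -0.0541  6.0007]
7.6167
165 [136 135 136 136 136 136 136 136 136 135 136 135 136 136 136 137 135 135
 135 139 156 179 187 189 189 190 190 189 189 189 188 188 189 189 189 190
 190 188 190 191 190 188 171 144 135 135 135 129  98  56  35  37  38  38
  40  42  41  44  43  43  45  49  51  52  53  53  54  55  57  57  56  58
  54  58  56]
190 [126 129 130 130 131 131 130 129 132 130 132 133 132 132 132 133 133 138
 161 185 190 189 190 190 190 190 189 191 189 191 192 191 190 191 191 191
 191 192 190 192 191 185 161 140 135 136 137 134 121  81  44  29  35  32
  36  36  41  42  40  44  55  74  84  85  83  85  84  84  84  83  84  84
  85  83  85]
400 [215 216 216 216 216 216 216 215 216 216 215 215 216 215 215 215 215 214
 214 214 215 214 214 214 213 213 213 213 213 213 213 212 213 212 211 212
 211 212 211 212 210 205 183 146 134 133 135 132 108  70  37  30  30  36
  38  41  41  43  41  39  43  46  43  45  46  50  51  52  54  57  61  65
  67  69  72]
```

View pics/w2b.png

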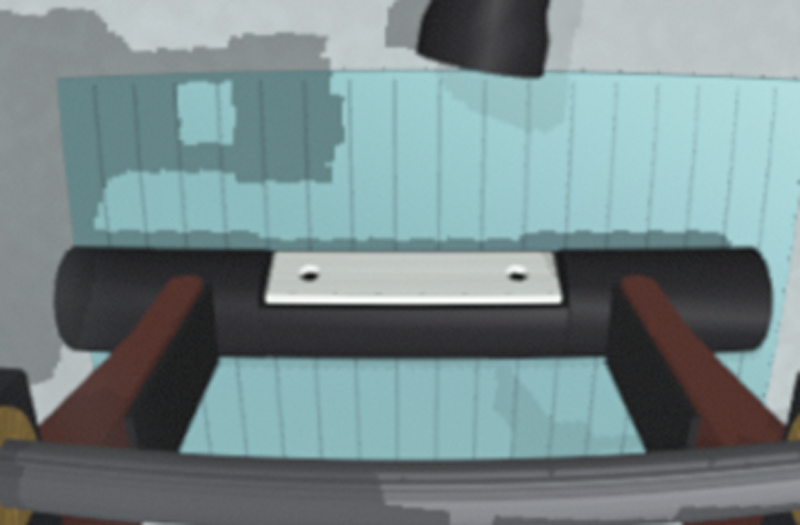

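The pad is now tilted only slightly away. In the 2.5x crop its holes are at (310,274) and (517,274), and the bar's near edge is at about y=355.

```bash
python3 - <<'E'
from h import *
im=cv2.imread("pics/w2.png")
for c in(225,280,330): print(c,im[262:280,c].max(1))
t=lambda u,v:np.array([120+u/2.5-.3,130+v/2.5-.3])
for near in ([],[(225,271.8),(280,271.8),(330,271.8)]):
  print(fitbar("w2",[t(310,274),t(517,274)],[(165,228.4),(190,228.7),(400,228.7)]+near,(.527,-.008,.1,.3)))
E
```

```text
225 [ 50  51  53  50  50  46  47  43  43  42  69 123 168 177 179 186 188 189]
280 [ 50  52  51  51  49  50  50  48  45  43  54 102 151 174 183 186 187 187]
330 [ 52  51  52  52  52  49  47  46  46  42  51 106 166 178 177 183 189 191]
(array([ 0.5339, -0.008 ,  0.1063,  1.2584]), array([-0.1336, -0.0611,  0.1345,  0.0188, -0.011 ,  0.0636,  0.0099]), (array([ 0.5339, -0.008 ,  0.029 ]), array([ 0.1061, -0.9944,  0.    ]), array([0.5462, 0.0385, 0.0345]), array([ 0.5557, -0.0509,  0.0345])))
(array([ 0.5352, -0.0079,  0.1088,  1.16  ]), array([-0.3453,  0.0104,  0.3446, -0.1008, -0.7369, -0.72  , -1.2237,
       -0.7577, -1.3232, -0.9071]), (array([ 0.5352, -0.0079,  0.029 ]), array([ 0.1086, -0.9941,  0.    ]), array([0.5468, 0.0386, 0.0362]), array([ 0.5565, -0.0508,  0.0362])))
```

The bar slid 20 mm but turned only about 0.15 rad, because finger friction held its rear face. I will instead raise the fingers as they push, so they follow the rising rear surface.

```bash
python3 - <<'E'
from h import *
yaw=.107;f=np.array([np.cos(yaw),np.sin(yaw),0]);c=np.array([.5345,-.0078,0])
q=qdown(yaw)
P=lambda d,z:list(c+f*d+[0,0,z])
move_pose(P(.046,.10),q); movel(P(.046,.008),v=.15)
print(movel(P(.030,.008),v=.03,until_force=3),get_tcp_pos(),get_ft_force())
p=get_tcp_pos(); movel(list(p-f*.016+[0,0,.018]),v=.04)
print(get_tcp_pos(),get_ft_force())
p=get_tcp_pos(); movel(list(p+f*.03),v=.1); movel(P(.05,.2),v=.25); wait(.2)
im=snap("wrist","w3"); print(get_time())
cv2.imwrite("pics/w3b.png",cv2.resize(im[130:340,120:440,::-1],(800,525),interpolation=cv2.INTER_CUBIC))
for x in(165,190,400): print(x,im[220:265,x,:].max(1))
for x in(225,280,330): print(x,im[262:300,x].max(1))
E
```

```text
True [ 0.5669 -0.0044  0.0084] [-0.1197 -0.0178 -0.7301]
[ 0.5511 -0.0061  0.0264] [0.422  0.7488 0.3534]
11.65
165 [182 182 181 183 182 182 175 154 133 128 129 128 127 120  71  32  34  36
  36  38  41  40  44  42  43  44  45  47  48  49  49  53  56  54  54  53
  58  53  55  54  52  52  52  50  52]
190 [183 183 182 183 183 182 182 166 138 131 129 131 130 126 101  54  31  34
  35  37  52  72  80  80  81  81  80  80  82  80  80  81  81  80  80  79
  78  77  73  71  69  64  59  48  39]
400 [199 199 200 198 199 198 194 165 137 128 127 130 131 121  77  35  31  31
  34  36  37  40  38  40  43  39  43  44  42  42  47  49  50  51  56  60
  62  66  69  68  68  67  67  64  61]
225 [ 38  40  37  39  37  38  37  38  38  38  36  34  39  41  42  52  99 146
 167 177 182 181 181 180 181 180 181 180 181 180 181 180 181 181 180 179
 180 180]
280 [246 246 246 246 245 246 246 246 246 246 246 247 249 220 111  53  86 149
 167 170 173 180 182 181 181 181 179 179 180 180 179 180 181 180 178 179
 179 180]
330 [142 189 233 246 247 246 246 246 246 246 246 248 250 165  63  70 113 161
 168 171 175 180 180 173 168 167 167 167 167 168 168 167 167 168 166 168
 168 167]
```

View pics/w3b.png

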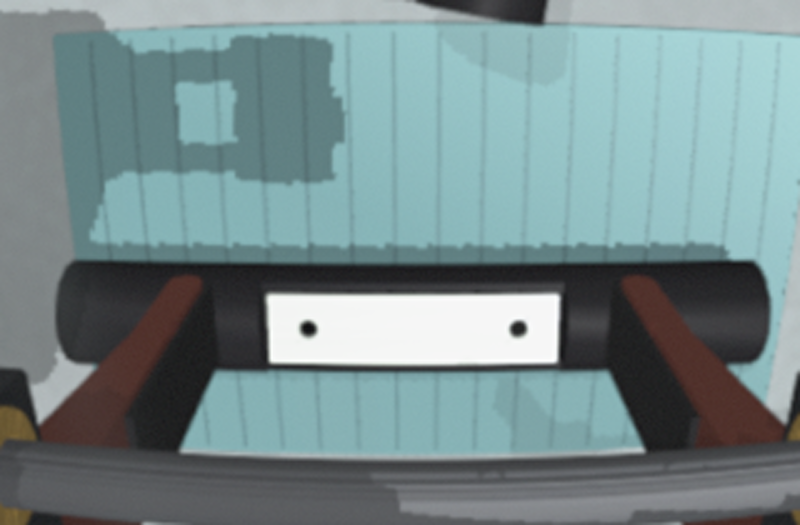

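The bar rolled well. In the crop the pad faces almost up, with holes at (308,328) and (518,328) and the bar's edges at y=262 and y=368.

```bash
python3 - <<'E'
from h import *
t=lambda u,v:np.array([120+u/2.5-.3,130+v/2.5-.3])
F=[(165,234.1),(190,234.5),(400,234.1)]
for near in ([],[(225,278)]):
  print(fitbar("w3",[t(308,328.5),t(518,328.5)],F+near,(.527,-.008,.1,.3)))
E
```

```text
(array([ 0.5062, -0.011 ,  0.1062,  0.2031]), array([-0.0626,  0.0171,  0.0623, -0.014 , -0.0226,  0.0213,  0.0054]), (array([ 0.5062, -0.011 ,  0.029 ]), array([ 0.106 , -0.9944,  0.    ]), array([0.5051, 0.0341, 0.0466]), array([ 0.5146, -0.0553,  0.0466])))
(array([ 0.5065, -0.011 ,  0.1056,  0.1881]), array([-0.0692, -0.0026,  0.0694,  0.0064, -0.2935, -0.2373, -0.1564,
       -0.7356]), (array([ 0.5065, -0.011 ,  0.029 ]), array([ 0.1054, -0.9944,  0.    ]), array([0.5051, 0.0342, 0.0467]), array([ 0.5146, -0.0553,  0.0467])))
```

```bash
python3 - <<'E'
from h import *
yaw=.106;f=np.array([np.cos(yaw),np.sin(yaw),0]);c=np.array([.5064,-.011,0])
q=qdown(yaw)
P=lambda d,z:list(c+f*d+[0,0,z])
move_pose(P(.05,.08),q); movel(P(.05,.012),v=.15); movel(P(.037,.012),v=.06)
print(movel(P(.0295,.020),v=.01),get_tcp_pos(),get_ft_force())
movel(P(.034,.0205),v=.02);movel(P(.05,.02),v=.1); movel(P(.05,.2),v=.25); wait(.2)
im=snap("wrist","w4"); print(get_time())
cv2.imwrite("pics/w4b.png",cv2.resize(im[130:340,120:440,::-1],(800,525),interpolation=cv2.INTER_CUBIC))
for x in(165,400): print(x,im[225:265,x,:].max(1))
for x in(225,280,330): print(x,im[262:300,x].max(1))
g=im[230:290,220:350].max(2);g2=(g<130).astype(np.uint8)
n,l,s,ce=cv2.connectedComponentsWithStats(g2);print([(s[i,4],ce[i]+[220,230]) for i in range(1,n) if s[i,4]>5])
E
```

```text
False [ 0.5358 -0.0079  0.02  ] [-0.5557 -0.4489 -0.4858]
16.225
165 [ 39  40  43  45  46  46  47  49  51  52  54  55  53  55  53  55  56  54
  51  51  52  52  51  48  50  50  51  49  49  48  50  45  47  44  58 109
 161 182 183 182]
400 [ 39  40  41  41  43  42  43  46  46  45  48  52  56  59  60  65  67  68
  70  70  70  67  66  61  60  56  50  49  47  48  45  43  42  44  50  97
 148 172 178 173]
225 [137 167 171 172 175 184 185 186 185 185 185 186 186 184 184 185 183 184
 183 183 183 183 184 183 183 182 183 183 184 182 179 186 196 197 196 196
 196 198]
280 [100 144 168 171 173 178 185 187 185 185 186 184 183 185 184 183 184 184
 183 184 183 183 183 185 183 181 179 181 184 184 183 180 186 192 195 194
 194 193]
330 [134 167 173 175 178 182 185 186 186 186 185 188 186 186 186 186 185 185
 184 186 183 179 176 173 172 170 171 171 170 172 171 172 179 180 180 181
 182 182]
[(np.int32(1208), array([283.1093, 239.7964])), (np.int32(26), array([242.1154, 248.0385])), (np.int32(25), array([327.44, 247.92]))]
```

View pics/w4b.png

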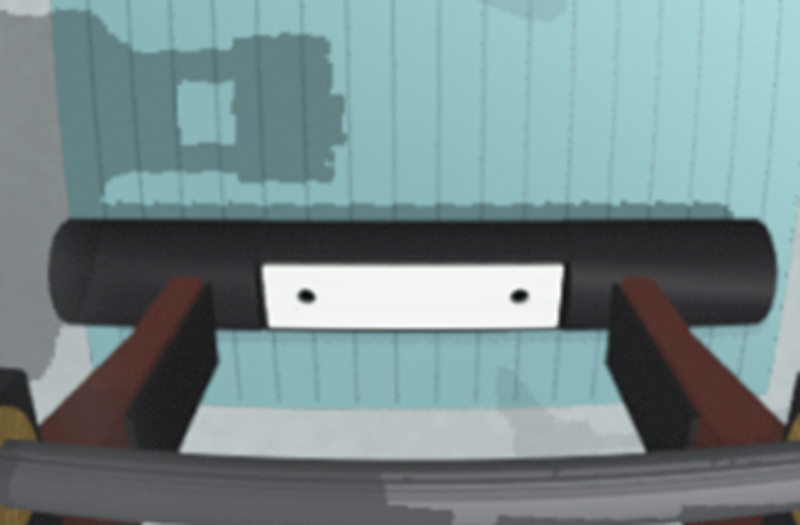

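The pad now looks near upright. Its holes are at full-image pixels (242.1,248.0) and (327.4,247.9), and the bar's far edge is at crop y≈219.

```bash
python3 - <<'E'
from h import *
im=cv2.imread("pics/w4.png")
for x in(165,400): print(x,im[210:225,x].max(1))
F=[(165,217.3),(400,217.3)]
for near in ([],[(165,260),(400,260.2)]):
  r=fitbar("w4",[np.array([242.1,248.04]),np.array([327.45,247.92])],F+near,(.5,-.011,.1,.1));print(r)
E
```

```text
165 [182 174 148 133 133 133 124  86  45  31  33  37  40  41  42]
400 [188 154 133 132 132 133 125  88  45  28  33  35  35  40  40]
(array([ 0.4985, -0.0118,  0.1052, -0.0854]), array([-0.0955, -0.0383,  0.0965,  0.0507,  0.0155, -0.0186]), (array([ 0.4985, -0.0118,  0.029 ]), array([ 0.105 , -0.9945,  0.    ]), array([0.4923, 0.0327, 0.0469]), array([ 0.5017, -0.0568,  0.0469])))
(array([ 0.499 , -0.0118,  0.105 , -0.1132]), array([-0.0887, -0.0473,  0.0899,  0.0596, -0.3713, -0.3587, -0.4122,
       -0.3552]), (array([ 0.499 , -0.0118,  0.029 ]), array([ 0.1048, -0.9945,  0.    ]), array([0.4922, 0.0327, 0.0469]), array([ 0.5017, -0.0568,  0.0469])))
```

```bash
cat >> h.py <<'E'
def measure(fn):
    im=snap("wrist",fn);g=im.max(2).astype(float)
    n,l,s,ce=cv2.connectedComponentsWithStats((g[220:300,220:350]<130).astype(np.uint8))
    t=sorted([tuple(ce[i]+[220,220]) for i in range(1,n) if 12<s[i,4]<45]);sil=[]
    for x in(165,175,400,410):
        d=np.where(g[205:300,x]<80)[0]+205;a,b=d[0],d[-1]
        for i,j in((a,a-1),(b,b+1)): sil.append((x,i+(j-i)*(88-g[i,x])/(g[j,x]-g[i,x])))
    return fitbar(fn,[np.array(p) for p in t],sil,(.5,-.011,.1,0)),t,sil
E
python3 - <<'E'
from h import *
yaw=.105;f=np.array([np.cos(yaw),np.sin(yaw),0]);c=np.array([.4988,-.0118,0])
q=qdown(yaw)
P=lambda d,z:list(c+f*d+[0,0,z])
move_pose(P(-.055,.12),q); movel(P(-.055,.012),v=.2); movel(P(-.038,.012),v=.06)
print(movel(P(-.0335,.0165),v=.006),get_tcp_pos(),get_ft_force())
movel(P(-.055,.017),v=.1); movel(P(-.055,.12),v=.25);move_pose(P(.057,.2),q); wait(.2)
print(measure("w5"),get_time())
E
```

```text
False [ 0.4654 -0.0153  0.0165] [-0.0453  0.2485 -0.0151]
((array([ 0.4801, -0.0133,  0.0756,  1.2773]), array([ 1.5394, -0.9311, -1.5406,  1.422 , 14.1947, 22.4059, 14.5036,
        9.9154, 20.3012, 27.7923, 20.7751, 20.03  ]), (array([ 0.4801, -0.0133,  0.029 ]), array([ 0.0755, -0.9971,  0.    ]), array([0.4939, 0.0328, 0.0342]), array([ 0.5007, -0.0569,  0.0342]))), [(np.float64(241.83333333333334), np.float64(241.2)), (np.float64(327.7931034482759), np.float64(241.0))], [(165, np.float64(212.16666666666666)), (165, np.float64(294.75)), (175, np.float64(212.15)), (175, np.float64(282.0)), (400, np.float64(211.92105263157896)), (400, np.float64(306.3333333333333)), (410, np.float64(211.68421052631578)), (410, np.float64(297.5))]) 20.95
```

```bash
sed -i 's/205:300,x/205:268,x/' h.py; python3 - <<'E'
from h import *
print(measure("w6"))
Tt=np.load("pics/w4.npy")
im=cv2.imread("pics/w4.png");
E
```

```text
((array([ 0.503 , -0.0113,  0.1055, -0.0127]), array([-0.1887,  0.1407,  0.1864, -0.1216, -0.3354, -0.4746, -0.3393,
       -0.1797, -0.4339, -0.3868, -0.2882, -0.431 ]), (array([ 0.503 , -0.0113,  0.029 ]), array([ 0.1053, -0.9944,  0.    ]), array([0.4981, 0.0335, 0.047 ]), array([ 0.5075, -0.056 ,  0.047 ]))), [(np.float64(241.74193548387098), np.float64(241.38709677419354)), (np.float64(327.5), np.float64(241.5))], [(165, np.float64(212.75)), (165, np.float64(255.62)), (175, np.float64(212.7659574468085)), (175, np.float64(256.2857142857143)), (400, np.float64(212.46341463414635)), (400, np.float64(255.4655172413793)), (410, np.float64(212.25581395348837)), (410, np.float64(255.02325581395348))])
```

```bash
python3 - <<'E'
from h import *
movel(list(get_tcp_pos()+[0,0,.05]),v=.2)
move_pose([.52,.306,.2],qdown(.03)); wait(.3)
im=snap("wrist","b1"); print(get_time(),get_tcp_pos(),get_joint_pos())
cv2.imwrite("pics/b1b.png",cv2.resize(im[130:340,120:440,::-1],(800,525),interpolation=cv2.INTER_CUBIC))
E
```

```text
22.95 [0.5204 0.3054 0.2002] [ 0.5109  0.4175  1.6973 -0.      1.0265  2.0529]
```

View pics/b1b.png

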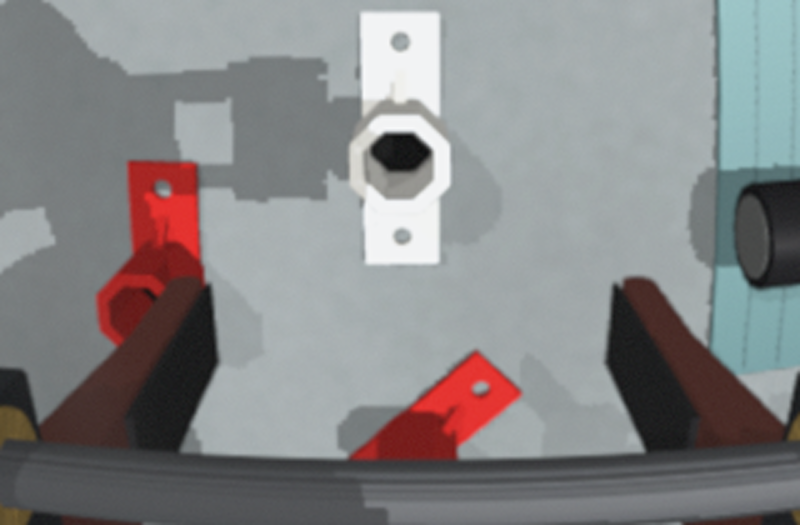

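The white base's flange holes are at crop (400,41) and (402,236). Its flange corners are at (359,11), (440,12), (439,264) and (365,264), and the socket rim is centred near (400,159).

```bash
python3 - <<'E'
from h import *
t=lambda u,v:np.array([120+u/2.5-.3,130+v/2.5-.3])
a,b=W("b1",t(400,41),.005),W("b1",t(402,236),.005);d=a-b
print(a,b,(a+b)/2,np.linalg.norm(d),np.arctan2(d[1],d[0]))
C=[W("b1",t(*p),.005) for p in((359,11),(440,12),(439,264),(365,264))];print(C,np.mean(C,0)); m=C[0]+C[1]-C[2]-C[3];print(np.arctan2(m[1],m[0]))
print(W("b1",t(400,159),.05))
E
```

```text
[0.5642 0.3117 0.005 ] [0.4742 0.3086 0.005 ] [0.5192 0.3101 0.005 ] 0.09005840145591648 0.0346283975241565
[array([0.5771, 0.33  , 0.005 ]), array([0.5775, 0.2946, 0.005 ]), array([0.4608, 0.2909, 0.005 ]), array([0.4598, 0.3256, 0.005 ])] [0.5188 0.3103 0.005 ]
0.034219396497565654
[0.5216 0.31   0.05  ]
```

```bash
python3 - <<'E'
from h import *
q=qdown(.0345)
move_pose([.519,.3102,.12],q); print(movel([.519,.3102,.012],v=.12,until_force=10))
command_gripper(0.0); print(get_grip_width(),get_finger_force(),get_tcp_pos())
movel([.519,.3102,.17],v=.15)
yaw=.1055+np.pi/2
move_pose([.5028,-.0112,.17],qdown(yaw)); wait(.3)
im=snap("wrist","f1"); print(get_time(),get_tcp_pos(),get_grip_width(),get_finger_force())
cv2.imwrite("pics/f1b.png",cv2.resize(im[:,:,::-1],(800,600),interpolation=cv2.INTER_CUBIC))
E
```

```text
False
0.45450725602058045 30.000018572900444 [0.519  0.3102 0.012 ]
28.675 [ 0.5028 -0.011   0.17  ] 0.45161033378947263 29.99968857737258
```

View pics/f1b.png

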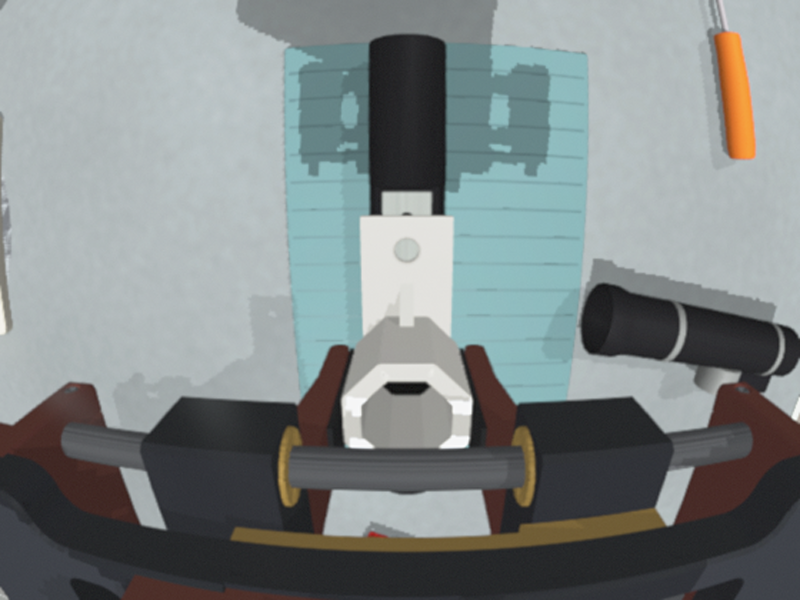

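The base is held squarely. Its near hole is at (406,249), its flange end runs from (360,217) to (453,217), and the pad's far end shows from (382,192) to (432,192).

```bash
python3 - <<'E'
from h import *
s=lambda u,v:np.array([u*.7-.15,v*.7-.15])
yaw=.1055;u=np.array([-np.sin(yaw),np.cos(yaw),0]);f=np.array([np.cos(yaw),np.sin(yaw),0])
T=get_tcp_pos()
loc=lambda P:((P-T)@u,(P-T)@f)
print("hole",loc(W("f1",s(406.5,249.5),.163)))
print("flange end",loc(W("f1",s(360,217),.163)),loc(W("f1",s(453,217),.163)))
print("pad end",loc(W("f1",s(382,192),.047)),loc(W("f1",s(433,192),.047)))
for p in((369.5,130),(446,130)): print("bar edges",loc(W("f1",s(*p),.029)))
E
```

```text
hole (np.float64(0.046265134309244484), np.float64(-0.0005580142581248132))
flange end (np.float64(0.05845621314691943), np.float64(-0.017543735697519543)) (np.float64(0.05843081059826706), np.float64(0.016446151305045714))
pad end (np.float64(0.0614732706158724), np.float64(-0.015471426347144946)) (np.float64(0.061460413765637274), np.float64(0.015632454796659506))
bar edges (np.float64(0.10122715147869119), np.float64(-0.024242311308101838))
bar edges (np.float64(0.10122329793525585), np.float64(0.02485803221144007))
```

```bash
python3 - <<'E'
from h import *
yaw=.1055;u=np.array([-np.sin(yaw),np.cos(yaw),0]);f=np.array([np.cos(yaw),np.sin(yaw),0])
p=get_tcp_pos()-.0012*u+.0005*f
movel(list(p),v=.05); p[2]=.0695
print(movel(list(p),v=.08,until_force=6)); wait(.5)
print(get_time(),get_tcp_pos(),get_ft_force(),get_finger_force())
im=snap("wrist","f2"); s=snap("side","s2")
a=cv2.resize(im[90:300,180:390,::-1],(400,400),interpolation=cv2.INTER_CUBIC);b=cv2.resize(s[150:290,210:350,::-1],(400,400),interpolation=cv2.INTER_CUBIC)
cv2.imwrite("pics/fin.png",np.hstack([a,b]))
E
```

```text
False
30.8333 [ 0.5035 -0.0122  0.0695] [-0.2949  0.0552 -1.1517] 29.999795998446643
```

View pics/fin.png

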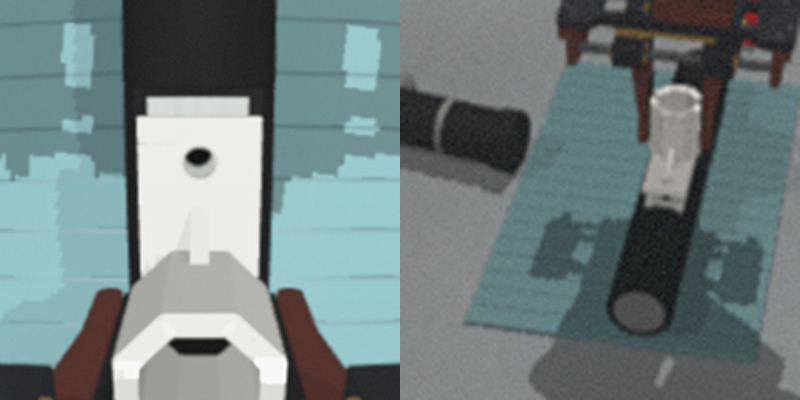

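The tap shows dark through the flange hole at (199,157), with the hole centred at (200,161). The pad's end is at y=97 and the flange's end at y=116. I'll check the offset in numbers.

```bash
python3 - <<'E'
from h import *
s=lambda u,v:np.array([180+u*.525-.25,90+v*.525-.25])
yaw=.1055;u=np.array([-np.sin(yaw),np.cos(yaw),0]);f=np.array([np.cos(yaw),np.sin(yaw),0])
T=get_tcp_pos();loc=lambda p,z:np.round([(W("f2",s(*p),z)-T)@u*1e3,(W("f2",s(*p),z)-T)@f*1e3],1)
z=.0695-.007
print("hole",loc((199.5,162),z),"fl",loc((136,116),z),loc((263,116),z))
print("tap",loc((199,157),.047),"pad",loc((146,97),.047),loc((250,97),.047), "tap top edge",loc((199,148),.047))
E
```

```text
hole [46.  -0.5] fl [ 59.  -17.9] [59.  16.9]
tap [44.8 -0.6] pad [ 63.1 -16.4] [63.  14.5] tap top edge [47.6 -0.6]
```

```bash
python3 -c "
from h import *
print(job_done(),get_time())"
```

```text
the job is handed in; nothing more can be done
the job is handed in; nothing more can be done
```

The job is handed in: the bar lies on the mat with its pad facing up (about 0.01 rad by the wrist camera) and the white base is held about 1 cm above it, its holes within roughly 1–2 mm of the taps by my measurements, though handing in returned no verdict.

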